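# Refit the grate of a dental lab's dust box

## Robot

A 6-joint arm with a two-finger parallel gripper is mounted at the origin on the work surface. World frame = base frame: x ahead of the robot, y to its left, z up, the work surface at z = 0. Lengths are in m, angles in rad, forces in N, time in s.
With the tool pointing down it reaches from about 0.3 to 0.875 m from the base axis. Payload 6.4 kg.
Tool frame: the origin (TCP) lies on the centre line of the jaws, within the pads' length; the fingertips stand 22 mm ahead of it and the grasp point (between the pads) lies 3 mm ahead of it; z points along the fingers, y is the line along which they close (so a half turn about z gives the same grasp; the last joint's range is limited). The gripper opens to 85 mm and grips with 20 to 120 N. Pads are 22 mm wide; open, the fingers measure 114 mm over their backs; the gripper's body (76 mm by 85 mm) begins 54 mm behind the grasp point. The pads swing forward as they close: fully open they stand 13 mm farther back than shut.
Start: joints at [-1.487, 0.181, 1.607, -0, 1.354, -0.206], TCP at [0.164, -0.551, 0.253] pointing down, gripper open.
Joint ranges: [-2.99, 2.99], [-0.89, 2.07], [0.3, 2.58], [-1.14, 4.28], [0, 2.63], [-3.12, 3.12]. Speed limits (rad/s): [2.57, 2.57, 3.01, 3.14, 3.14, 3.14].

## Interface

Orientations are given as a unit quaternion [w, x, y, z].
In Python, from bench import ctrl gives the robot as it stands. The module is installed in compiled form; this text tells all that it offers.
- The arm moves only by the tool servo_tool, never from a script. Its argument "commands" is a list of rows, each a list of 3 entries, a list of its own where there are three numbers: the shift along the tool's x, y, z in mm, then the turn about the tool's z in rad, then the finger opening in mm, from 0 to 85.4. In form: [[[dx, dy, dz], turn, jaw], ...]. A call has 1 to 20 rows; each row shifts and turns the commanded pose from where the row before left it, along the tool's axes as they then stand; what a row does not reach is not made up. A row lasts 1/8 s, in which the tool goes at most 62.5 mm and 10.7 degrees, less where a joint would pass 70% of its speed; a pose out of reach is approached as far as the arm can. A call with a gripper value outside its range is refused whole. The fingers move at their own pace and stop on an object; the grip force is fixed at half the most. Time passes only in rows, so rows that do not move let the fingers close. It gives the time, the measured TCP pose, the force, the opening and the grip force at its end, in the units of the state.
- ctrl.get_obs(): the state, without advancing time (a new reading comes with each control period).
- ctrl.camera(name): name is "scene" or "side" or "wrist"; returns a dict with "color" (400x640x3 uint8, red, green, blue), "z_map" (400x640 float32, m along the optical axis (not along the pixel's ray), 0 where there is no reading), "fx", "fy", "cx", "cy" (pixels), "R" (3x3) and "t" (3): a world point X has camera coordinates R X + t. Camera axes: x right, y down, z forward; pixel columns grow to the right and rows downward; lengths in m; the calibration is good to about 2 mm. A picture is of the moment at which its call begins.
- ctrl.hand_in(): hands the job in; it is judged then, once.
The state is a dict: "time_s": time; "q": joint angles; "dq": joint speeds; "joint_efforts": joint torques, N m; "eef_pos": TCP position; "eef_rot": TCP orientation; "wrist_force": force on the tool from outside, world axes, zero at the start; "torque": the same for the moment, N m; "opening": opening from 0.0 (shut) to 1.0 (fully open); "grasp_force": force on a finger pad.
Only numpy, scipy, OpenCV 4.12 (cv2) and the standard library are available. Lean on these libraries where they do the work, as an engineer would, in place of code of your own. Each camera call takes 0.05 s, during which the arm holds its last target. There are 200 camera calls.

## Task

Put the handled metal grate back into the bench dust box. It is longer than the opening, so hold it steeply tilted, tuck its lower end deep under the front lip (the side without the splash guard), bring the other end down inside the guard, and lower it gently, without forcing or dropping it, until it rests flat on the inner ledges before you let go. Leave it lying there with both ends caught under the lips; do not disturb the cast, the jar or the bowl.

Things in the scene. Friction and masses are not known exactly. Their poses are not given: they have to be found in the camera images.
- grate: The grate: flat aluminium plate 180 (its x) by 120 (its y) by 5 mm thick with dark slots, 0.35 kg (varies by a third). Upright on its middle stands a black plastic fin handle, 14 mm thick (along x), 60 mm wide (along y), its top 50 mm above the plate's underside. Origin: centre of the plate's underside; z up through the handle. The two ends are alike. It starts flat on the bench, handle up.
- dust_box: Dust box, fixed: white, 222 (x) by 166 (y) by 100 mm tall, open on top. Origin: on the bench, under the opening's centre; x runs the long way from the front lip (robot's side) to the back lip, z up. Opening 160 mm long (x -80 to +80) and 126 mm wide (y -63 to +63, plain vertical cheeks going down past the ledges).
- front_lip (a point): Point on the opening's front edge (box x = -80 mm, y = 0), on top of the steel front lip, a sheet 5 mm thick whose top is 100 mm above the bench. Axes as the box. Under this lip a pocket runs 30 mm forward to an end wall at box x = -110 mm.
- back_lip (a point): Point on the opening's back edge (box x = +80 mm, y = 0), on top of the back lip, also 95 to 100 mm above the bench. Axes as the box. The pocket under it is only 13 mm deep: stop wall at box x = +93 mm, so a grate slid back against it lies 3 mm behind the opening's centre, which is a good place for it.
- guard (a point): Middle of the top rail of the clear upright splash guard that stands on the back lip's edge (box x from 80 to 85 mm) over the box's whole width; its top is 160 mm above the bench.
- opening (a point): Centre of the opening at lip top height (100 mm). Below, a level ledge runs round all four sides: it sticks 10 to 12 mm into the opening and floors both pockets. It is adjustable: its top lies anywhere from 14 to 34 mm below the lips' underside (61 to 81 mm above the bench), not measured; feel for it. Hollow beneath.
- cast: Bystander: plaster tooth model, block 65 by 60 by 40 mm tall, loose; origin centre of its underside.
- jar: Bystander: closed white jar, 60 mm across, 75 mm tall, loose; origin centre of its underside.
- mixing_bowl: Bystander: black rubber mixing bowl, 100 mm across, 60 mm tall, loose; origin centre of its underside.
Things that resemble listed ones, but are neither listed nor needed, are in the scene too. Of the things like the grate, leave any that is green; of the rest the larger one is meant.

How it is judged:
On the way:
1. while still held in the fingers, the grate rests on the ledges below the lips, nearly flat (within 4 degrees): pressing on the box with at least 0.5 N for 0.1 s (contact force between the fingers and grate above 1 N and contact force between grate and dust_box above 0.5 N and angle between grate's own z axis and vertical below 0.07 rad and horizontal distance between grate and dust_box below 0.03 m and z of grate in the frame of dust_box below 0.088 m), for 0.1 s.
At the end, for the whole second after the job is handed in: The grate is released and at rest inside the box, flat within 2 degrees, below the lips on the ledges, lengthwise along the opening within 3.4 degrees, its middle within 7 mm of the opening's centre lengthwise (each end caught under its lip by at least 3 mm) and within 6 mm sideways (angle between grate's own z axis and vertical below 0.035 rad and x of grate in the frame of dust_box between -0.007 and 0.007 m and y of grate in the frame of dust_box between -0.006 and 0.006 m and angle between the x axis of grate and the x axis of dust_box, either way round below 0.06 rad and z of grate in the frame of dust_box between 0.056 and 0.085 m and linear speed of grate below 0.01 m/s); the robot touches nothing.
It fails at once if the grate is forced: it presses on the box or its ledges with more than 30 N (contact force between grate and dust_box above 30 N).
It fails at once if the grate is dropped: it moves faster than 0.3 m/s inside the box's opening (linear speed of grate above 0.3 m/s and horizontal distance between grate and dust_box below 0.05 m and height (world z) of grate below 0.13 m).
It fails at once if the cast is disturbed: shifted more than 20 mm or tipped (distance of cast from where it was at the start of the episode above 0.02 m or angle between cast's own z axis and vertical above 0.3 rad).
It fails at once if the jar is disturbed: shifted more than 20 mm or tipped (distance of jar from where it was at the start of the episode above 0.02 m or angle between jar's own z axis and vertical above 0.3 rad).
It fails at once if the bowl is disturbed: shifted more than 20 mm or tipped (distance of mixing_bowl from where it was at the start of the episode above 0.02 m or angle between mixing_bowl's own z axis and vertical above 0.3 rad).
It also fails if it takes over 54 s, if anything falls off the work surface, if the arm or the gripper's body presses on something with over 40 N, if the wrist force passes 120 N, or if a joint passes its speed limit or range.

## Working session

There is one attempt and no reset: what is moved stays moved. The work goes in short steps, Python scripts to look and compute and a tool call to move; the robot and the scene stay as the last step left them, time stands still between calls to the robot, and variables do not carry over. Pictures are saved under pics/ and viewed, at most 10 in all, crops included, and the job is handed in when it is done.

Besides the shell and the picture viewer there is one more tool, called after ">>>" in YAML: its name, and indented under it one key for each argument. servo_tool: Moves the arm, as the interface text tells. Its arguments: {"type":"object","properties":{"commands":{"type":"array"}},"required":["commands"]}

```bash
mkdir -p pics; cat > h.py <<'E'
import numpy as np, cv2
from bench import ctrl
def cam(n):
    c=ctrl.camera(n); return c
def pts(c):
    v,u=np.mgrid[:400,:640]; z=c["z_map"]
    P=np.stack([(u-c["cx"])/c["fx"]*z,(v-c["cy"])/c["fy"]*z,z],-1)
    W=(P-c["t"])@c["R"]; W[z==0]=np.nan
    return W
def save(c,n): cv2.imwrite("pics/"+n+".png",c["color"][:,:,::-1])
E
python3 - <<'E'
from h import *
a=cam("scene");b=cam("side")
np.savez("v0.npz",a=a["color"],b=b["color"],A=pts(a),B=pts(b))
cv2.imwrite("pics/p0.png",cv2.resize(np.vstack([a["color"],b["color"]])[:,:,::-1],(480,600)))
save(a,"s0");save(b,"d0")
for c in(a,b):print(c["fx"],c["cx"],c["cy"],c["R"].round(3).tolist(),c["t"].round(3))
print(ctrl.get_obs())
E
```

```text
410.23727890143687 324.2980566694897 204.47237119345 [[-0.206, 0.978, -0.018], [0.74, 0.144, -0.658], [-0.641, -0.149, -0.753]] [ 0.073 -0.284  1.58 ]
499.32326396413555 320.01971418682604 198.90533731916756 [[-0.761, -0.648, 0.01], [-0.427, 0.49, -0.76], [0.488, -0.583, -0.65]] [0.389 0.274 1.423]
{'time_s': 0.1, 'q': array([-1.48730174e+00,  1.81477533e-01,  1.60789393e+00,  5.13741358e-06,
        1.35384153e+00, -2.06302081e-01]), 'dq': array([-0.0014682 , -0.0029879 , -0.00275313, -0.00015242,  0.0003498 ,
       -0.00081233]), 'joint_efforts': array([ 5.16836553e-04, -4.45877695e+01, -3.52236986e+01, -3.13872342e-04,
        4.17284798e-03, -5.12392560e-06]), 'eef_pos': array([ 0.16428772, -0.55054227,  0.25247497]), 'eef_rot': array([-8.08486492e-04,  9.89520346e-01,  1.44391231e-01,  5.22193657e-05]), 'wrist_force': array([-0.09681234, -0.70978202, -0.05463886]), 'torque': array([-0.02082092, -0.01690027, -0.00462777]), 'grasp_force': 0.0, 'opening': 0.9969398799767284}
```

View pics/s0.png

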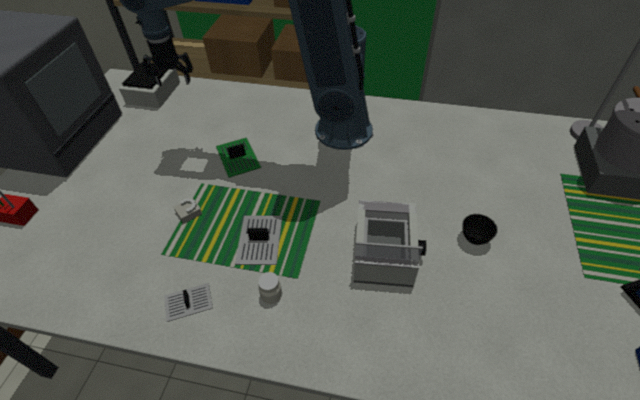

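View pics/d0.png

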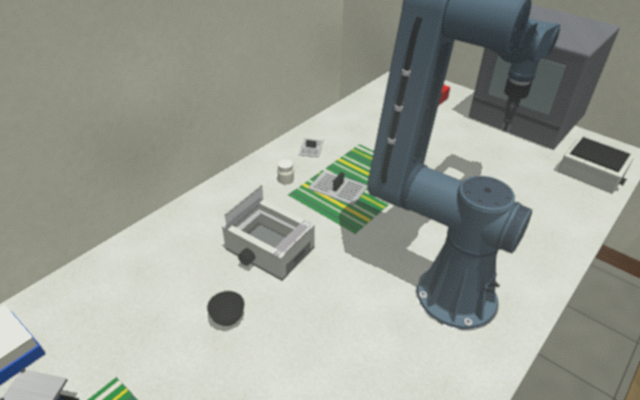

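Scene view: the grate candidates are a green one at (238,155), one on the mat at (258,239) and one at (188,300). I leave the green one and expect the one on the mat to be the larger. The dust box is at (386,245) with a grey-topped decoy at (150,85), the jar at (269,286), the bowl at (479,230) and the cast at (187,208).

```bash
python3 - <<'E'
from h import *
d=np.load("v0.npz")
def rect(P,n):
    r=cv2.minAreaRect((P[:,:2]*1000).astype(np.float32)); print(n,len(P),np.round(r[0],1),np.round(r[1],1),round(r[2],1),"z",np.nanpercentile(P[:,2],[5,50,95]).round(4))
a,A,B=d["a"],d["A"],d["B"]
b=d["b"]
def win(W,u0,u1,v0,v1,col,f):
    m=np.zeros(col.shape[:2],bool); m[v0:v1,u0:u1]=1
    c=col.astype(int); sat=c.max(2)-c.min(2); br=c.max(2)
    return W[m&f(sat,br,W[...,2])]
for n,w in(("mat grate",(232,284,212,268)),("small",(160,216,280,322))):
    P=win(A,*w,a,lambda s,v,z:(s<25)&(z>0.002)&(z<0.012)&(v>90)); rect(P,n+" plate")
    P=win(A,*w,a,lambda s,v,z:(z>0.025)); rect(P,n+" fin")
w=(345,425,195,295)
for n,lo,hi in(("box lips",.093,.106),("guard",.13,.2),("all",.02,.2)):
    rect(win(A,*w,a,lambda s,v,z:(z>lo)&(z<hi)),n+" scene")
w=(210,325,180,280)
for n,lo,hi in(("box lips",.093,.106),("guard",.13,.2),("all",.02,.2)):
    rect(win(B,*w,b,lambda s,v,z:(z>lo)&(z<hi)),n+" side")
P=win(B,308,368,165,205,b,lambda s,v,z:(z>0.025)&(z<.08));rect(P,"fin side")
for n,w in(("jar",(255,283,268,304)),("bowl",(458,500,212,250)),("cast",(172,203,196,222))):
    rect(win(A,*w,a,lambda s,v,z:z>.02),n)
crop=np.hstack([cv2.resize(a[195:325,150:300],(450,390)),cv2.resize(a[190:300,340:440],(355,390))]);cv2.imwrite("pics/c0.png",crop[:,:795,::-1])
E
```

```text
mat grate plate 1283 [ 555.7 -168.3] [222.3 154.8] 17.7 z [0.0026 0.0055 0.0089]
mat grate fin 189 [ 560.2 -157.3] [16.3 61.3] 10.3 z [0.0271 0.0455 0.0531]
small plate 1021 [ 792.2 -288.6] [123.8 171.4] 11.6 z [0.0021 0.0037 0.0069]
small fin 65 [ 797.2 -283. ] [40.8  9.7] 30.1 z [0.0263 0.033  0.0367]
box lips scene 1646 [530.3 215.7] [226.5 166.5] 5.8 z [0.0969 0.1006 0.1037]
guard scene 541 [619.1 224.7] [  9.3 164.7] 6.0 z [0.132  0.1489 0.1619]
all scene 4160 [528.9 229.2] [226.5 193.6] 5.8 z [0.0365 0.0995 0.1523]
box lips side 1327 [529.9 216.1] [227.2 171.9] 6.1 z [0.0948 0.0998 0.1039]
guard side 377 [618.2 225.1] [ 13.2 168.1] 6.4 z [0.1319 0.1481 0.1615]
all side 4455 [550.3 131.2] [243.4 409.9] 13.3 z [0.0288 0.0839 0.1448]
fin side 109 [ 559.1 -154.8] [21.  67.8] 10.4 z [0.0279 0.0459 0.0534]
jar 545 [733.1 -66.2] [54.9 57.9] 82.4 z [0.0272 0.0727 0.0777]
bowl 683 [431.8 477.2] [98.9 98.1] 9.7 z [0.0228 0.0451 0.0616]
cast 353 [ 502.3 -413.4] [66.5 65.6] 49.6 z [0.0233 0.0293 0.0419]
```

View pics/c0.png

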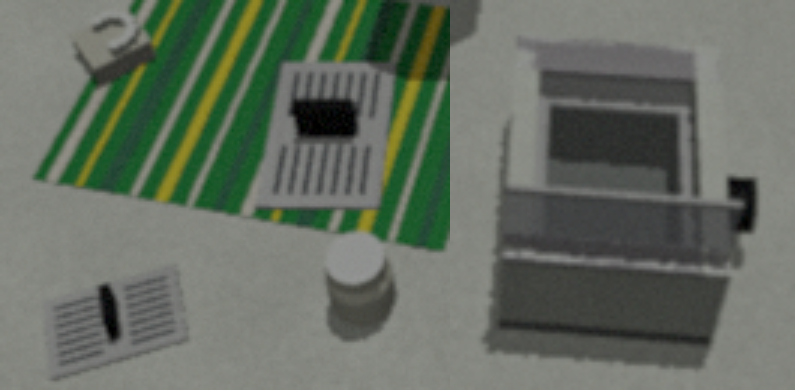

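Crop: the grate on the mat, with its fin at (325,118) in the crop, is clearly the larger and has the broad fin. The small one sits bottom left. The clear guard is on the far (+x) side of the box. I'll check the opening's edges and the ledge height before moving.

```bash
python3 - <<'E'
from h import *
d=np.load("v0.npz"); th=np.deg2rad(5.9); R=np.array([[np.cos(th),np.sin(th)],[-np.sin(th),np.cos(th)]])
for k in "AB":
    W=d[k].reshape(-1,3); W=W[~np.isnan(W[:,0])]; p=((W[:,:2]*1000)-[530.1,215.9])@R.T; z=W[:,2]*1000
    print(k)
    m=(abs(p[:,1])<45)
    for x in range(-122,124,4):
        s=m&(abs(p[:,0]-x)<2); 
        if s.sum(): print(x,np.percentile(z[s],[5,25,50,75,95]).round(0).astype(int),end="; ")
    print("\nY")
    m=(p[:,0]>-75)&(p[:,0]<60)
    for y in range(-88,92,4):
        s=m&(abs(p[:,1]-y)<2)
        if s.sum(): print(y,np.percentile(z[s],[5,25,50,75,95]).round(0).astype(int),end="; ")
    m=(abs(p[:,0])<95)&(abs(p[:,1])<62)&(z>50)&(z<90); print("\nledge hist",np.histogram(z[m],bins=range(50,92,3)))
o=ctrl.get_obs();print(o["eef_pos"],o["eef_rot"],o["opening"])
E
```

```text
A
-114 [97 97 97 97 97]; -110 [ 96  98  99 100 101]; -106 [  9  98 100 101 102]; -102 [ 11  13  99 101 104]; -98 [ 10  13  98 101 102]; -94 [ 10  13  71 100 103]; -90 [ 11  15  73 100 103]; -86 [ 11  15  73  99 102]; -82 [ 12  14  73 100 103]; -78 [ 10  14  73 100 103]; -74 [ 12  15  74  99 103]; -70 [11 14 70 73 99]; -66 [ 9 12 70 72 74]; -62 [10 13 66 71 74]; -58 [10 12 14 68 74]; -54 [10 11 13 14 15]; -50 [10 11 12 14 16]; -46 [10 12 13 14 15]; -42 [10 12 13 14 15]; -38 [10 12 13 15 16]; -34 [10 11 13 14 15]; -30 [10 11 13 14 16]; -26 [ 9 12 12 13 16]; -22 [11 12 13 14 16]; -18 [16 16 16 17 18]; 86 [106 138 159 160 161]; 90 [101 114 131 147 160]; 94 [ 99 101 111 155 162]; 98 [ 99 100 101 102 103]; 102 [ 98 100 101 102 103]; 106 [ 15  55  87 100 102]; 110 [ 3 25 52 78 99]; 114 [-3 -1  1  5 90]; 118 [-3 -1  0  2  4]; 122 [-2 -1  1  2  4]; 
Y
-88 [-2 -1  0  2  4]; -84 [ -2   0   3 100 102]; -80 [ 99 100 101 102 104]; -76 [ 97  99 100 102 103]; -72 [ 98 100 101 102 103]; -68 [ 97 100 101 102 103]; -64 [ 74  99 100 101 103]; -60 [69 71 73 74 75]; -56 [69 71 72 74 77]; -52 [11 13 68 72 
[... 2410 characters left out ...]
; -16 [ 9 11 13 15 17]; -12 [ 8  9 11 14 14]; -8 [ 9 10 12 13 15]; -4 [ 9 11 12 13 23]; 0 [12 14 15 15 18]; 16 [99 99 99 99 99]; 20 [100 100 100 100 100]; 36 [100 100 100 100 100]; 44 [ 98  98  99 100 100]; 52 [96 96 96 97 99]; 60 [ 95  97  98  98 100]; 64 [ 96  98 100 100 102]; 68 [ 96  98 100 101 103]; 72 [ 97  99 101 102 103]; 76 [ 98  99 101 102 104]; 80 [  4  35  69  95 101]; 84 [ 2 33 61 82 99]; 88 [-3  0  3 65 95]; 
ledge hist (array([  5,   1,   0,   7,  16,  38,  83, 125,  56,  12,   8,   8,   7]), array([50, 53, 56, 59, 62, 65, 68, 71, 74, 77, 80, 83, 86, 89]))
[ 0.16428772 -0.55054227  0.25247497] [-8.08486492e-04  9.89520346e-01  1.44391231e-01  5.22193657e-05] 0.9969398799767284
```

>>> servo_tool:
  commands:
    - [[0,0,0],0.109,85]
    - [[33,-22.6,0],0,85]
    - [[33,-22.6,0],0,85]
    - [[33,-22.6,0],0,85]
    - [[33,-22.6,0],0,85]
    - [[33,-22.6,0],0,85]
    - [[33,-22.6,0],0,85]
    - [[33,-22.6,0],0,85]
    - [[33,-22.6,0],0,85]
    - [[33,-22.6,0],0,85]
    - [[33,-22.6,0],0,85]
    - [[33,-22.6,0],0,85]
    - [[33,-22.6,0],0,85]
    - [[33,-22.6,0],0,85]
    - [[31,-23.2,0],0,85]
    - [[0,0,0],0,85]

```text
time_s: 2.1
eef_pos: [0.5607, -0.1544, 0.2527]
eef_rot: [-0.0, 0.996, 0.092, -0.0]
wrist_force: [-0.8, -0.7, 0.6]
opening: 0.997
grasp_force: 0.0
```

```bash
cat >> h.py <<'E'
def rep():
    from scipy.spatial.transform import Rotation as Ro
    o=ctrl.get_obs(); q=o["eef_rot"]; M=Ro.from_quat([q[1],q[2],q[3],q[0]]).as_matrix()
    p=o["eef_pos"]*1000; th=np.deg2rad(BY); c,s=np.cos(th),np.sin(th); dx,dy=p[:2]-BO
    print("t",round(o["time_s"],2),"p",p.round(1),"yaw",round(np.degrees(np.arctan2(M[1,0],M[0,0])),2),"tilt",round(np.degrees(np.arccos(-M[2,2])),2),"box",round(c*dx+s*dy,1),round(-s*dx+c*dy,1),"F",o["wrist_force"].round(1),"T",o["torque"].round(2),"open",round(o["opening"]*85.4,1),"g",round(o["grasp_force"],1))
    return o
BO=np.array([537.1,216.6]); BY=5.9
E
python3 - <<'E'
from h import *
rep(); c=cam("wrist"); save(c,"w1"); W=pts(c)
m=(W[...,2]>.035)&(W[...,2]<.06)&(abs(W[...,0]-.56)<.07)&(abs(W[...,1]+.156)<.07)
r=cv2.minAreaRect((W[m][:,:2]*1000).astype(np.float32)); print(m.sum(),r)
E
```

```text
t 2.1 p [ 560.7 -154.4  252.7] yaw 10.56 tilt 0.06 box -14.6 -371.4 F [-0.8 -0.7  0.6] T [ 0.02 -0.02  0.01] open 85.1 g 0.0
936 ((560.4605712890625, -159.55764770507812), (14.635116577148438, 59.852867126464844), 10.765478134155273)
```

View pics/w1.png

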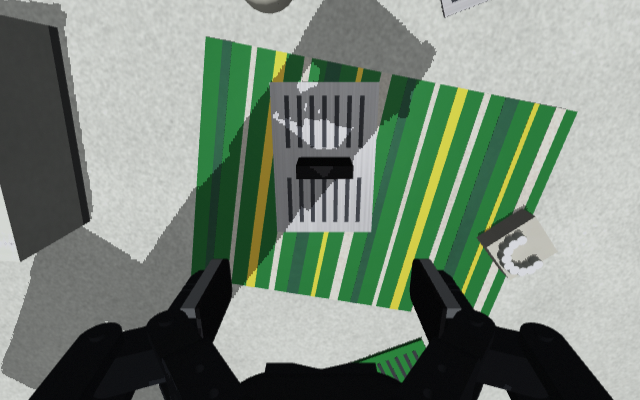

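Wrist view: the fin is centred at about (324,167), and the plate is in line with the tool. Now I descend and grip across the fin's 60 mm width.

>>> servo_tool:
  commands:
    - [[-1,3.8,25],0,85]
    - [[0,0,30],0,85]
    - [[0,0,30],0,85]
    - [[0,0,30],0,85]
    - [[0,0,30],0,85]
    - [[0,0,30],0,85]
    - [[0,0,20],0,85]
    - [[0,0,12],0,85]
    - [[0,0,8.5],0,85]
    - [[0,0,0],0,85]
    - [[0,0,0],0,50]
    - [[0,0,0],0,50]
    - [[0,0,0],0,50]
    - [[0,0,0],0,50]
    - [[0,0,0],0,50]
    - [[0,0,0],0,50]

```text
time_s: 4.15
eef_pos: [0.5604, -0.1606, 0.039]
eef_rot: [0.0, 0.996, 0.09, 0.001]
wrist_force: [-1.0, 0.7, 6.0]
opening: 0.689
grasp_force: 66.4
```

```bash
python3 -c "
from h import *
rep()"
```

```text
t 4.15 p [ 560.4 -160.6   39. ] yaw 10.37 tilt 0.11 box -15.6 -377.6 F [-1.   0.7  6. ] T [0.34 0.17 0.02] open 58.9 g 66.4
```

>>> servo_tool:
  commands:
    - [[0,0,-10],0,50]
    - [[0,0,-20],0,50]
    - [[0,0,-30],0,50]
    - [[0,0,-30],0,50]
    - [[0,0,-31],0,50]
    - [[0,0,0],0.078,50]
    - [[-10,-22,0],0,50]
    - [[-14,-30,0],0,50]
    - [[-14,-30,0],0,50]
    - [[-14,-30,0],0,50]
    - [[-14,-30,0],0,50]
    - [[-14,-30,0],0,50]
    - [[-14,-30,0],0,50]
    - [[-14,-30,0],0,50]
    - [[-14,-30,0],0,50]
    - [[-14,-30,0],0,50]
    - [[-14,-30,0],0,50]
    - [[-14,-30,0],0,50]
    - [[-13,-26,0],0,50]
    - [[0,0,0],0,50]

```text
time_s: 6.65
eef_pos: [0.3436, 0.1986, 0.1596]
eef_rot: [-0.0, 0.999, 0.053, 0.0]
wrist_force: [0.2, -0.5, -3.3]
opening: 0.688
grasp_force: 66.2
```

```bash
python3 - <<'E'
from h import *
rep(); b=cam("side"); a=cam("scene")
cv2.imwrite("pics/p2.png",np.hstack([b["color"][130:330,150:450],a["color"][100:300,250:550]])[:,:,::-1])
E
```

```text
t 6.65 p [343.6 198.6 159.6] yaw 6.06 tilt 0.05 box -194.3 1.9 F [ 0.2 -0.5 -3.3] T [ 0.05 -0.05 -0.02] open 58.8 g 66.2
```

View pics/p2.png

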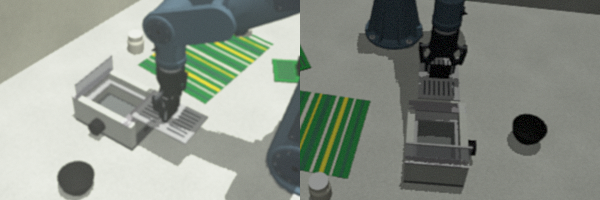

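The grate is held flat, with its back end over the front rim of the box. Next I press down gently to pivot it in the pads.

>>> servo_tool:
  commands:
    - [[0,0,12],0,50]
    - [[0,0,6],0,50]
    - [[0,0,3],0,50]
    - [[0,0,2],0,50]
    - [[0,0,2],0,50]
    - [[0,0,2],0,50]
    - [[0,0,0],0,50]

```text
time_s: 7.62
eef_pos: [0.3442, 0.1972, 0.132]
eef_rot: [0.0, 0.999, 0.051, -0.001]
wrist_force: [-7.3, -0.9, 7.5]
opening: 0.69
grasp_force: 67.9
```

>>> servo_tool:
  commands:
    - [[0,0,2],0,50]
    - [[0,0,2],0,50]
    - [[0,0,2],0,50]
    - [[0,0,2],0,50]
    - [[0,0,0],0,50]

```text
time_s: 8.25
eef_pos: [0.3435, 0.1972, 0.1234]
eef_rot: [0.0, 0.999, 0.051, -0.002]
wrist_force: [-6.2, -0.7, 4.0]
opening: 0.688
grasp_force: 68.3
```

```bash
cat >> h.py <<'E'
def tiltline(c):
    """plate underside/top slope in box frame from points of one view near the grate (grey, in box-lane)"""
    W=pts(c); col=c["color"].astype(int); g=(col.max(2)-col.min(2)<30)&(col.max(2)>80)
    o=ctrl.get_obs()["eef_pos"]*1000
    th=np.deg2rad(BY); C,S=np.cos(th),np.sin(th)
    X=W*1000; x=C*(X[...,0]-o[0])+S*(X[...,1]-o[1]); y=-S*(X[...,0]-o[0])+C*(X[...,1]-o[1]); z=X[...,2]-o[2]
    return x,y,z,g
E
python3 - <<'E'
from h import *
rep()
for n in("side","wrist"):
    c=cam(n); x,y,z,g=tiltline(c)
    s=g&(x>-95)&(x<80)&(abs(y)<62)&(z>-110)&(z<40)&(z>-x*0-110)
    for a in range(-95,80,12):
        k=s&(abs(x-a)<6)
        if k.sum()>5: print(n,a,k.sum(),np.percentile(z[k],[20,50,80]).round(0))
E
```

```text
t 8.25 p [343.5 197.2 123.4] yaw 5.87 tilt 0.2 box -194.6 0.6 F [-6.2 -0.7  4. ] T [-0.04  0.6  -0.02] open 58.7 g 68.3
side -83 83 [-51. -50. -47.]
side -71 159 [-50. -48. -46.]
side -59 154 [-47. -45. -43.]
side -47 152 [-45. -43. -41.]
side -35 148 [-43. -41. -38.]
side -23 151 [-40. -38. -37.]
side -11 218 [-37. -34.   3.]
side 1 101 [-36. -34. -30.]
side 13 48 [-34. -32. -29.]
side 25 60 [-31. -29. -28.]
side 37 63 [-29. -27. -24.]
side 49 58 [-26. -24. -22.]
side 61 78 [-24. -22. -19.]
side 73 230 [-90. -25. -19.]
wrist -83 711 [-50. -49. -49.]
wrist -71 1554 [-48. -48. -47.]
wrist -59 913 [-46. -45. -45.]
wrist -23 58 [-38. -37. -37.]
wrist -11 528 [-36. -35. -35.]
wrist 1 1564 [-34. -33. -32.]
wrist 13 3424 [-31. -31. -30.]
wrist 25 3953 [-29. -29. -28.]
wrist 37 4042 [-27. -26. -25.]
wrist 49 4478 [-25. -24. -23.]
wrist 61 5031 [-22. -21. -21.]
wrist 73 5613 [-20. -19. -18.]
```

The plate pivots smoothly at a few newtons (slope 0.2, about 11°). I continue to about 34°.

>>> servo_tool:
  commands:
    - [[0,0,2.5],0,50]
    - [[0,0,2.5],0,50]
    - [[0,0,2.5],0,50]
    - [[0,0,2.5],0,50]
    - [[0,0,2.5],0,50]
    - [[0,0,2.5],0,50]
    - [[0,0,2.5],0,50]
    - [[0,0,2.5],0,50]
    - [[0,0,2.5],0,50]
    - [[0,0,2.5],0,50]
    - [[0,0,2.5],0,50]
    - [[0,0,2],0,50]
    - [[0,0,0],0,50]

```text
time_s: 9.98
eef_pos: [0.343, 0.1971, 0.0936]
eef_rot: [0.0, 0.999, 0.051, -0.002]
wrist_force: [-7.7, -0.6, 3.5]
opening: 0.692
grasp_force: 68.8
```

```bash
cat >> h.py <<'E'
def slope():
    c=cam("wrist"); x,y,z,g=tiltline(c)
    k=g&(x>8)&(x<66)&(abs(y)<55)&(z>-60)&(z<50)
    a,b=np.polyfit(x[k],z[k],1)
    for _ in range(4):
        k2=k&(abs(z-a*x-b)<4); a,b=np.polyfit(x[k2],z[k2],1)
    print("plate top: tilt deg",np.degrees(np.arctan(a)).round(2),"z at x=0",b.round(1),"perp",(b*np.cos(np.arctan(a))).round(1),k2.sum())
    L=np.deg2rad(0); return a,b
E
python3 -c "
from h import *
rep();slope()"
```

```text
t 9.97 p [343.  197.1  93.6] yaw 5.87 tilt 0.26 box -195.1 0.6 F [-7.7 -0.6  3.5] T [0.04 0.68 0.05] open 59.1 g 68.8
plate top: tilt deg 32.35 z at x=0 -38.0 perp -32.1 16611
```

>>> servo_tool:
  commands:
    - [[0,0,-6],0,50]
    - [[0,0,-20],0,50]
    - [[0,0,-30],0,50]
    - [[0,0,-30],0,50]
    - [[0,0,-30],0,50]
    - [[15,0.6,0],0,50]
    - [[20,0,0],0,50]
    - [[20,0,0],0,50]
    - [[20,0,0],0,50]
    - [[20,0,0],0,50]
    - [[20,0,0],0,50]
    - [[20,0,0],0,50]
    - [[20,0,0],0,50]
    - [[15,0,0],0,50]
    - [[7,0,0],0,50]
    - [[0,0,0],0,50]
    - [[0,0,0],0,50]

```text
time_s: 12.15
eef_pos: [0.5203, 0.215, 0.2101]
eef_rot: [0.0, 0.999, 0.051, -0.0]
wrist_force: [-0.1, -0.4, -3.6]
opening: 0.692
grasp_force: 68.1
```

```bash
python3 - <<'E'
from h import *
rep();slope()
c=cam("side"); x,y,z,g=tiltline(c); o=ctrl.get_obs()["eef_pos"]*1000
s=(abs(y)<62)&(z<45)&(z>-90)&(abs(z-(x*.633-38))<7); s2=s&(x>-75)&(x<110)
print("ends x",np.percentile(x[s2],[.5,2,98,99.5]).round(1),"z",np.percentile(z[s2],[.5,2,98,99.5]).round(1),"y",np.percentile(y[s2],[1,99]))
cv2.imwrite("pics/p3.png",c["color"][130:330,150:450][:,:,::-1])
E
```

```text
t 12.15 p [520.3 215.  210.1] yaw 5.9 tilt 0.04 box -16.9 0.1 F [-0.1 -0.4 -3.6] T [-0.01  0.02  0.02] open 59.1 g 68.1
plate top: tilt deg 31.94 z at x=0 -38.0 perp -32.3 16773
ends x [-60.1 -57.8  90.   92. ] z [-76.7 -75.   18.6  20.9] y [-57.25548879  61.09285305]
```

View pics/p3.png

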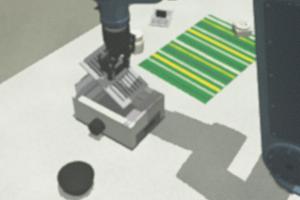

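The plate is held tilted at 32° over the opening. Next I check its sideways alignment relative to the cheeks in each camera.

```bash
python3 - <<'E'
from h import *
for n in("side","scene","wrist"):
    c=cam(n); x,y,z,g=tiltline(c)
    s=(abs(z-(x*.625-38))<5)&(abs(y)<75)&(x>15)&(x<85)
    e=[]
    for a in range(15,85,5):
        k=s&(abs(x-a)<3)
        if k.sum()>15: e.append(np.percentile(y[k],[2,98]))
    print(n,"grate y",np.median(e,0).round(1) if e else None)
    s=(abs(z+110)<5)&(abs(y)<95)&(x>-50)&(x<90); e=[];f=[]
    for a in range(-50,90,5):
        k=s&(abs(x-a)<3); p=y[k&(y>50)]; m=y[k&(y<-50)]
        if len(p)>8: e.append(np.percentile(p,[2,98]))
        if len(m)>8: f.append(np.percentile(m,[2,98]))
    print("  cheek tops +",np.median(e,0).round(1) if e else None,len(e)," -",np.median(f,0).round(1) if f else None,len(f))
E
```

```text
side grate y [-31.   61.5]
  cheek tops + [64.6 83.7] 27  - [-83.6 -62.8] 2
scene grate y [-57.4  56.6]
  cheek tops + [62.9 81.3] 11  - [-81.8 -64.8] 20
wrist grate y [-58.6  56.5]
  cheek tops + None 0  - None 0
```

>>> servo_tool:
  commands:
    - [[0,0,10],0,50]
    - [[0,0,10],0,50]
    - [[0,0,6],0,50]
    - [[0,0,5],0,50]
    - [[0,0,5],0,50]
    - [[0,0,5],0,50]
    - [[0,0,2],0,50]
    - [[0,0,0],0,50]

```text
time_s: 13.4
eef_pos: [0.5207, 0.215, 0.1672]
eef_rot: [0.0, 0.999, 0.051, -0.0]
wrist_force: [0.3, 0.4, -2.6]
opening: 0.69
grasp_force: 68.1
```

>>> servo_tool:
  commands:
    - [[0,0,3],0,50]
    - [[0,0,3],0,50]
    - [[-4,0,1],0,50]
    - [[-5,0,1],0,50]
    - [[-5,0,0],0,50]
    - [[0,0,1.5],0,50]
    - [[0,0,1.5],0,50]
    - [[0,0,0],0,50]

```text
time_s: 14.4
eef_pos: [0.5069, 0.2136, 0.1562]
eef_rot: [0.0, 0.999, 0.051, -0.0]
wrist_force: [0.5, 0.2, -3.3]
opening: 0.691
grasp_force: 68.1
```

>>> servo_tool:
  commands:
    - [[0,0,1.2],0,50]
    - [[0,0,1.2],0,50]
    - [[0,0,1.2],0,50]
    - [[0,0,1.0],0,50]
    - [[0,0,0],0,50]

```text
time_s: 15.02
eef_pos: [0.5068, 0.2136, 0.1516]
eef_rot: [0.0, 0.999, 0.051, -0.0]
wrist_force: [-0.1, -0.1, -3.8]
opening: 0.691
grasp_force: 68.0
```

>>> servo_tool:
  commands:
    - [[0,0,1],0,50]
    - [[0,0,1],0,50]
    - [[0,0,0],0,50]

```text
time_s: 15.4
eef_pos: [0.5076, 0.2137, 0.1507]
eef_rot: [-0.0, 0.999, 0.051, 0.001]
wrist_force: [0.2, -1.0, 5.4]
opening: 0.687
grasp_force: 69.0
```

Contact with the ledge gives it at about 71 mm. I ease off, slide forward under the lip, then follow the arc that lays the plate down.

>>> servo_tool:
  commands:
    - [[-2,0,-1.0],0,50]
    - [[-4,0,0],0,50]
    - [[-4,0,0],0,50]
    - [[-2,0,0],0,50]
    - [[0,0,1],0,50]
    - [[2.2,0,2.1],0,50]
    - [[2.4,0,2.2],0,50]
    - [[0,0,0],0,50]

```text
time_s: 16.4
eef_pos: [0.5006, 0.213, 0.1467]
eef_rot: [-0.0, 0.999, 0.051, 0.001]
wrist_force: [2.8, 1.2, 9.7]
opening: 0.691
grasp_force: 70.5
```

```bash
python3 -c "
from h import *
rep();slope()"
```

```text
t 16.4 p [500.6 213.  146.7] yaw 5.89 tilt 0.13 box -36.7 0.1 F [2.8 1.2 9.7] T [-0.08  0.01  0.  ] open 59.0 g 70.5
plate top: tilt deg 27.95 z at x=0 -36.0 perp -31.8 17155
```

>>> servo_tool:
  commands:
    - [[2.0,0,2.2],0,50]
    - [[2.0,0,2.3],0,50]
    - [[1.8,0,2.4],0,50]
    - [[1.6,0,2.5],0,50]
    - [[0,0,0],0,50]

```text
time_s: 17.08
eef_pos: [0.5095, 0.2139, 0.1382]
eef_rot: [-0.0, 0.999, 0.051, 0.003]
wrist_force: [7.3, 0.4, 9.7]
opening: 0.685
grasp_force: 72.0
```

```bash
python3 -c "
from h import *
rep();slope()"
```

```text
t 17.07 p [509.5 213.9 138.2] yaw 5.88 tilt 0.35 box -27.7 0.1 F [7.3 0.4 9.7] T [ 0.05 -0.58  0.02] open 58.5 g 72.0
plate top: tilt deg 20.97 z at x=0 -33.5 perp -31.3 17753
```

>>> servo_tool:
  commands:
    - [[-2.5,0,-0.7],0,50]
    - [[-3,0,0],0,50]
    - [[-2,0,0],0,50]
    - [[0,0,0],0,50]

```text
time_s: 17.62
eef_pos: [0.5013, 0.213, 0.1383]
eef_rot: [-0.0, 0.999, 0.051, 0.002]
wrist_force: [5.7, 0.4, 7.2]
opening: 0.694
grasp_force: 71.6
```

```bash
python3 -c "
from h import *
rep();slope()"
```

```text
t 17.62 p [501.3 213.  138.3] yaw 5.88 tilt 0.27 box -36.0 0.1 F [5.7 0.4 7.2] T [ 0.02 -0.59 -0.  ] open 59.3 g 71.6
plate top: tilt deg 21.02 z at x=0 -33.5 perp -31.3 17727
```

>>> servo_tool:
  commands:
    - [[2.8,0,2.4],0,50]
    - [[2.4,0,2.5],0,50]
    - [[2.2,0,2.6],0,50]
    - [[2.1,0,2.7],0,50]
    - [[2.0,0,2.7],0,50]
    - [[0,0,0],0,50]

```text
time_s: 18.42
eef_pos: [0.512, 0.2141, 0.1248]
eef_rot: [-0.0, 0.999, 0.051, 0.001]
wrist_force: [4.2, 0.6, 6.9]
opening: 0.688
grasp_force: 73.3
```

```bash
python3 -c "
from h import *
rep();slope()"
```

```text
t 18.43 p [512.  214.1 124.8] yaw 5.89 tilt 0.12 box -25.3 0.1 F [4.2 0.6 6.9] T [ 0.02 -0.03  0.07] open 58.7 g 73.3
plate top: tilt deg 11.24 z at x=0 -31.4 perp -30.8 18289
```

>>> servo_tool:
  commands:
    - [[1.9,0,2.6],0,50]
    - [[1.7,0,2.7],0,50]
    - [[1.6,0,2.7],0,50]
    - [[1.2,0,2.5],0,50]
    - [[0,0,0],0,50]

```text
time_s: 19.1
eef_pos: [0.518, 0.2147, 0.114]
eef_rot: [-0.0, 0.999, 0.051, 0.001]
wrist_force: [4.0, 0.2, 6.0]
opening: 0.694
grasp_force: 74.1
```

```bash
python3 -c "
from h import *
rep();slope()"
```

```text
t 19.1 p [518.  214.7 114. ] yaw 5.89 tilt 0.09 box -19.1 0.1 F [4.  0.2 6. ] T [ 0.03 -0.05  0.02] open 59.2 g 74.1
plate top: tilt deg 4.1 z at x=0 -30.6 perp -30.5 18652
```

>>> servo_tool:
  commands:
    - [[0.8,0,1.6],0,50]
    - [[0.6,0,1.6],0,50]
    - [[0.6,0,1.4],0,50]
    - [[0,0,1],0,50]
    - [[0,0,0],0,50]

```text
time_s: 19.77
eef_pos: [0.5201, 0.215, 0.1085]
eef_rot: [-0.0, 0.999, 0.051, 0.001]
wrist_force: [4.5, 0.4, 5.1]
opening: 0.696
grasp_force: 74.2
```

```bash
python3 -c "
from h import *
rep();slope()"
```

```text
t 19.77 p [520.1 215.  108.5] yaw 5.89 tilt 0.11 box -17.1 0.1 F [4.5 0.4 5.1] T [ 0.06 -0.13 -0.  ] open 59.4 g 74.2
plate top: tilt deg 0.59 z at x=0 -30.4 perp -30.4 18305
```

>>> servo_tool:
  commands:
    - [[0,0,0.5],0,50]
    - [[0,0,0.5],0,50]
    - [[0,0,0],0,50]

```text
time_s: 20.2
eef_pos: [0.5203, 0.215, 0.1077]
eef_rot: [-0.0, 0.999, 0.051, 0.001]
wrist_force: [5.0, 1.4, 6.7]
opening: 0.688
grasp_force: 74.7
```

```bash
python3 -c "
from h import *
rep();slope()"
```

```text
t 20.2 p [520.3 215.  107.7] yaw 5.88 tilt 0.13 box -16.9 0.1 F [5.  1.4 6.7] T [ 0.02 -0.21  0.01] open 58.8 g 74.7
plate top: tilt deg 0.06 z at x=0 -30.4 perp -30.4 18364
```

Flat within 0.1° and pressing with about 10 N. I ease off slightly and slide it back 14 mm.

>>> servo_tool:
  commands:
    - [[2,0,-0.3],0,50]
    - [[3,0,0],0,50]
    - [[3,0,0],0,50]
    - [[3,0,0],0,50]
    - [[3,0,0],0,50]
    - [[0,0,0],0,50]

```text
time_s: 21.0
eef_pos: [0.5301, 0.2165, 0.1076]
eef_rot: [0.0, 0.999, 0.052, -0.004]
wrist_force: [-12.9, -0.4, 20.1]
opening: 0.693
grasp_force: 75.8
```

```bash
python3 -c "
from h import *
rep();slope()"
```

```text
t 21.0 p [530.1 216.5 107.6] yaw 5.93 tilt 0.41 box -7.0 0.6 F [-12.9  -0.4  20.1] T [-0.09  1.9  -0.02] open 59.2 g 75.8
plate top: tilt deg 0.08 z at x=0 -30.4 perp -30.4 18351
```

Forces rose, so I back off a little and look.

>>> servo_tool:
  commands:
    - [[-2,0,-0.4],0,50]
    - [[-2,0,-0.4],0,50]
    - [[0,0,0],0,50]

```text
time_s: 21.42
eef_pos: [0.5286, 0.216, 0.1077]
eef_rot: [-0.0, 0.999, 0.051, -0.001]
wrist_force: [0.8, 1.1, 5.5]
opening: 0.69
grasp_force: 74.2
```

```bash
python3 - <<'E'
from h import *
rep();slope()
a=cam("scene");c=cam("wrist");b=cam("side")
A=cv2.resize(a["color"][185:300,340:440],(400,460)); Bq=cv2.resize(b["color"][180:280,210:325],(400,348))
B2=np.zeros_like(A);B2[:348]=Bq
cv2.imwrite("pics/p4.png",np.hstack([A,B2])[:,:,::-1]); save(c,"w4")
W=pts(a)*1000; x,y,z,g=tiltline(a)
for yy in(-50,50):
  k=(abs(y-yy)<5)
  for v in range(-105,110,6):
    s=k&(abs(x-v)<3)
    if s.sum(): print(v,np.percentile(z[s],[10,50,90]).round(0),end=" ")
  print()
E
```

```text
t 21.43 p [528.6 216.  107.7] yaw 5.89 tilt 0.07 box -8.5 0.2 F [0.8 1.1 5.5] T [ 0.16  0.27 -0.03] open 58.9 g 74.2
plate top: tilt deg 0.06 z at x=0 -30.4 perp -30.4 18356
-105 [ -8. 401. 404.] -99 [ -7. 399. 401.] -93 [ -8. 396. 399.] -87 [ -7. 395. 397.] -81 [391. 392. 395.] -75 [387. 389. 391.] -69 [385. 386. 388.] -63 [379. 383. 385.] -57 [379. 380. 381.] -51 [374. 378. 378.] -45 [372. 375. 377.] -39 [-33. 370. 373.] -33 [-31. 367. 370.] -27 [-31. 363. 366.] -21 [-32. 360. 363.] -15 [-31. 358. 360.] -9 [-31. 354. 357.] -3 [-31.  89. 354.] 3 [-21.  84. 350.] 9 [-30.  60. 347.] 15 [-31. 343. 345.] 21 [-32. 339. 343.] 27 [-30. 336. 339.] 33 [329. 333. 335.] 39 [321. 325. 330.] 45 [280. 309. 319.] 51 [289. 299. 309.] 87 [-3. 12. 33.] 93 [-6. 25. 51.] 99 [-9. -7. -4.] 105 [-9. -9. -7.] 
-105 [399. 401. 403.] -99 [395. 397. 400.] -93 [392. 394. 396.] -87 [390. 391. 394.] -81 [-30. 388. 391.] -75 [-31. 383. 387.] -69 [-18. 382. 384.] -63 [377. 379. 380.] -57 [374. 376. 378.] -51 [371. 373. 375.] -45 [368. 370. 373.] -39 [365. 367. 369.] -33 [244. 364. 366.] -27 [-30. 360. 362.] -21 [123. 357. 360.] -15 [-30. 353. 357.] -9 [-30.  43. 352.] -3 [-28. 346. 351.] 3 [-30.  79. 346.] 9 [-28.  63. 344.] 15 [-30. 338. 341.] 21 [-31. 334. 337.] 27 [177. 328. 334.] 33 [273. 320. 328.] 39 [281. 303. 317.] 45 [292. 299. 308.] 87 [ 4. 15. 42.] 93 [-4. 25. 50.] 99 [-8. -7. -6.] 105 [-10.  -8.  -6.]
```

View pics/p4.png

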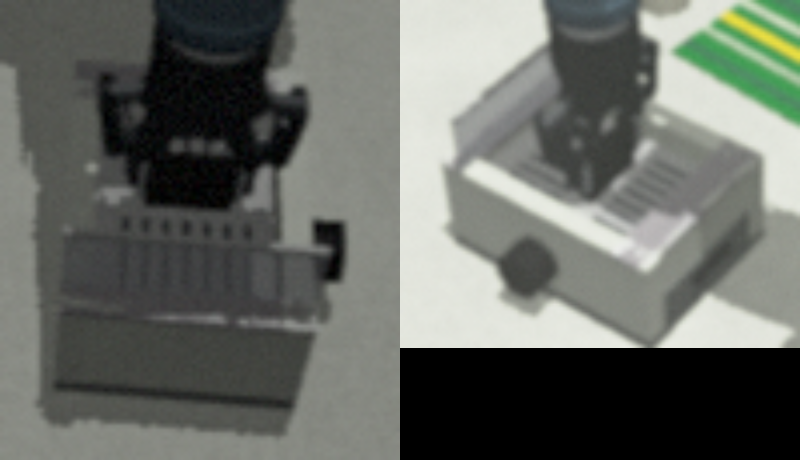

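View pics/w4.png

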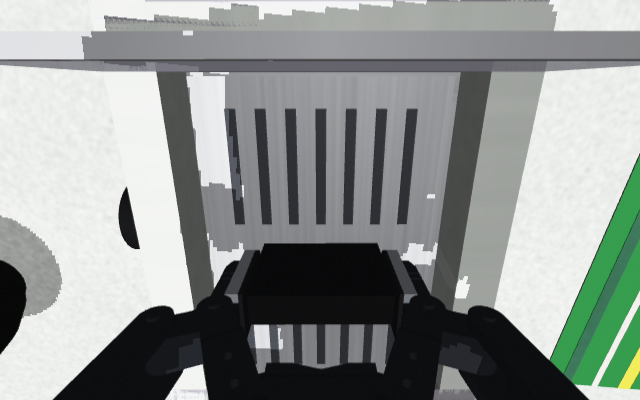

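```bash
python3 - <<'E'
from h import *
rep()
for n in("side","scene","wrist"):
    c=cam(n); x,y,z,g=tiltline(c)
    for nm,zz,lo,hi in(("lip",-7.7,-125,-60),("lip",-7.7,60,125),("plate",-30.5,-110,110),("fin",13,-30,30),("guardtop",52,70,110)):
        k=(abs(z-zz)<4)&(abs(y)<(55 if nm!="fin" else 28))&(x>lo)&(x<hi)
        if k.sum()>10: print(n,nm,k.sum(),np.percentile(x[k],[1,5,50,95,99]).round(1),"z",np.median(z[k]).round(1))
    if n=="wrist":
        for v in range(20,110,4): print(v,x[v,330].round(1),z[v,330].round(1),end="; ")
    if n=="side":
        for a in range(-100,-60,3):
            k=(abs(x-a)<1.5)&(abs(y)<30)&(z>-45)&(z<0); print(a,k.sum(),np.median(z[k]).round(0) if k.any() else "",end="; ")
        print()
E
```

```text
t 21.62 p [528.6 216.  107.7] yaw 5.89 tilt 0.09 box -8.5 0.2 F [0.1 1.1 5.2] T [0.18 0.35 0.01] open 58.9 g 74.2
side lip 328 [-109.3 -107.7  -91.   -73.   -71.1] z -7.7
side lip 43 [85.9 86.5 89.  91.5 91.6] z -7.2
side plate 655 [-108.7 -106.1  -16.2   91.3  101.8] z -30.6
side fin 67 [-12.4 -10.9  -5.8   3.7   7.7] z 13.0
side guardtop 58 [85.6 86.6 90.  94.3 95.6] z 51.5
-100 14 -8.0; -97 17 -7.0; -94 12 -6.0; -91 14 -7.0; -88 15 -8.0; -85 14 -8.0; -82 14 -7.0; -79 20 -7.0; -76 8 -7.0; -73 17 -9.0; -70 1 -10.0; -67 0 ; -64 0 ; -61 0 ; 
scene lip 34 [-108.4 -106.7  -99.   -89.   -76.7] z -7.5
scene lip 334 [ 90.4  91.4 102.3 112.6 113.7] z -7.3
scene plate 493 [-83.5 -72.7   7.2  26.3 109.6] z -30.2
scene fin 103 [-10.   -9.6  -0.9   5.8   6. ] z 13.7
scene guardtop 116 [87.7 88.  91.8 94.1 94.3] z 52.1
wrist lip 9831 [ 89.3 103.2 107.8 112.3 112.6] z -7.0
wrist plate 45344 [-76.2 -65.8  44.2  84.8  87.8] z -30.3
wrist fin 5041 [-8.4 -7.5  0.7  5.7  6.1] z 14.4
wrist guardtop 16750 [89.2 89.3 91.6 93.9 94.1] z 52.9
20 106.6 -8.5; 24 104.9 -6.1; 28 103.8 -7.1; 32 93.8 53.8; 36 93.2 53.1; 40 92.5 53.0; 44 91.9 52.1; 48 91.1 53.4; 52 90.3 53.5; 56 89.7 52.2; 60 89.3 48.3; 64 89.3 35.0; 68 89.3 15.5; 72 90.0 -35.5; 76 88.2 -31.5; 80 86.5 -30.1; 84 84.8 -31.8; 88 83.1 -29.1; 92 81.4 -32.1; 96 79.7 -30.8; 100 78.0 -30.0; 104 76.2 -29.8; 108 74.4 -30.8;
```

Guard geometry puts the grate centre at about -9 mm. The ratio 13/24 looks like sliding friction under growing downward load. I lift 3 mm clear of the ledge (there is room below the lips), carry it back and lower it again.

>>> servo_tool:
  commands:
    - [[0,0,-1.5],0,50]
    - [[0,0,-1.5],0,50]
    - [[0,0,-1],0,50]
    - [[0,0,0],0,50]
    - [[2,0,0],0,50]
    - [[2,0,0],0,50]
    - [[2,0,0],0,50]
    - [[0,0,0],0,50]

```text
time_s: 22.78
eef_pos: [0.5353, 0.2165, 0.1118]
eef_rot: [-0.0, 0.999, 0.051, 0.0]
wrist_force: [0.6, -0.4, -3.9]
opening: 0.691
grasp_force: 73.4
```

```bash
python3 -c "
from h import *
rep();slope()"
```

```text
t 22.77 p [535.3 216.5 111.8] yaw 5.89 tilt 0.01 box -1.8 0.1 F [ 0.6 -0.4 -3.9] T [-0.01 -0.01  0.02] open 59.0 g 73.4
plate top: tilt deg 0.41 z at x=0 -30.4 perp -30.4 18300
```

>>> servo_tool:
  commands:
    - [[2,0,0],0,50]
    - [[1.5,0,0],0,50]
    - [[0,0,0],0,50]
    - [[0,0,1.5],0,50]
    - [[0,0,1.2],0,50]
    - [[0,0,0.8],0,50]
    - [[0,0,0.5],0,50]
    - [[0,0,0.5],0,50]
    - [[0,0,0],0,50]

```text
time_s: 23.95
eef_pos: [0.5387, 0.2169, 0.1077]
eef_rot: [-0.0, 0.999, 0.051, 0.0]
wrist_force: [-1.6, -0.9, 2.4]
opening: 0.688
grasp_force: 74.0
```

```bash
python3 - <<'E'
from h import *
rep();slope()
c=cam("wrist"); x,y,z,g=tiltline(c)
k=(abs(z-13.5)<4)&(abs(y)<28)&(abs(x)<20); print("fin",np.percentile(x[k],[1,99]))
k=(z>20)&(z<40)&(abs(y)<50)&(x>70); print("guard face",np.percentile(x[k],[2,50]))
E
```

```text
t 23.95 p [538.7 216.9 107.7] yaw 5.89 tilt 0.0 box 1.6 0.1 F [-1.6 -0.9  2.4] T [-0.07  0.64  0.04] open 58.8 g 74.0
plate top: tilt deg 0.08 z at x=0 -30.4 perp -30.4 18320
fin [-8.43541499  6.09054898]Traceback (most recent call last):
  File "<stdin>", line 5, in <module>
    return _quantile_unchecked(
        a, q, axis, out, overwrite_input, method, keepdims, weights)
    return _ureduce(a,
                    func=_quantile_ureduce_func,
    ...<5 lines>...
                    overwrite_input=overwrite_input,
                    method=method)
    r = func(a, **kwargs)
    result = _quantile(arr,
                       quantiles=q,
    ...<2 lines>...
                       out=out,
                       weights=wgt)
    slices_having_nans = np.isnan(arr[-1, ...])
                                  ~~~^^^^^^^^^
IndexError: index -1 is out of bounds for axis 0 with size 0
```

Centred, flat and resting with about 6 N. I release partway and lift straight out.

>>> servo_tool:
  commands:
    - [[0,0,0],0,61]
    - [[0,0,0],0,64]
    - [[0,0,0],0,70]
    - [[0,0,0],0,72]
    - [[0,0,0],0,72]
    - [[0,0,0],0,72]

```text
time_s: 24.8
eef_pos: [0.5386, 0.2168, 0.1073]
eef_rot: [-0.0, 0.999, 0.051, -0.0]
wrist_force: [-0.3, -0.1, 0.7]
opening: 0.84
grasp_force: 0.0
```

>>> servo_tool:
  commands:
    - [[0,0,-5],0,72]
    - [[0,0,-10],0,72]
    - [[0,0,-20],0,72]
    - [[0,0,-30],0,72]
    - [[0,0,-30],0,72]
    - [[0,0,-30],0,72]
    - [[0,0,0],0,72]
    - [[0,0,0],0,72]

```text
time_s: 25.8
eef_pos: [0.5382, 0.2168, 0.2319]
eef_rot: [0.0, 0.999, 0.051, -0.0]
wrist_force: [-0.7, -0.2, -0.4]
opening: 0.844
grasp_force: 0.0
```

```bash
python3 - <<'E'
from h import *
o=rep()
c=cam("wrist"); save(c,"w6"); x,y,z,g=tiltline(c); z=z+o["eef_pos"][2]*1000
t=o["eef_pos"][:2]*1000
k=(z>112)&(z<127)&(abs(y)<45)&(abs(x)<40)
k=(z>108)&(z<140)&(abs(y)<45)&(abs(x)<40); print("fin(above108)",k.sum(),np.percentile(x[k],[1,99]) if k.any() else "",np.percentile(y[k],[1,99]) if k.any() else "",np.percentile(z[k],[5,95]) if k.any() else "")
r=cv2.minAreaRect(np.stack([x[k],y[k]],1).astype(np.float32)); print(r)
k=(z>145)&(z<168)&(abs(y)<60)&(x>60)&(x<110); print("guard",np.percentile(x[k],[1,99]))
for s,w in((1,"+"),(-1,"-")):
    k=(abs(z-100)<4)&(s*y>50)&(s*y<100)&(abs(x)<60); print("cheek",w,np.percentile(y[k],[2,98]) if k.sum()>20 else k.sum())
k=(abs(z-77)<5)&(abs(y)<55)&(abs(x)<70); A=np.c_[x[k],y[k],np.ones(k.sum())]; print("plane",np.linalg.lstsq(A,z[k],rcond=None)[0])
E
```

```text
t 25.8 p [538.2 216.8 231.9] yaw 5.89 tilt 0.03 box 1.2 0.1 F [-0.7 -0.2 -0.4] T [ 0.01 -0.04 -0.03] open 72.1 g 0.0
fin(above108) 1774 [-7.19478665  6.86664268] [-30.63229113  28.36604271] [111.17248555 123.86677315]
((-0.20476150512695312, -1.1866111755371094), (60.124298095703125, 14.72611141204834), 89.9330825805664)
guard [80.5015981  84.87652242]
cheek + [60.72413391 80.37067249]
cheek - [-84.79638441 -65.1012254 ]
plane [ 8.08113719e-04 -8.25300306e-04  7.80320624e+01]
```

View pics/w6.png

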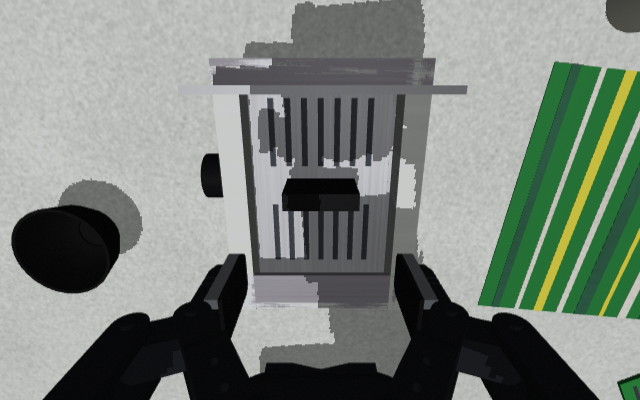

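The grate lies flat in the box with its fin at (320,193). It measures about -0.4 mm lengthwise and +1 mm sideways off centre, both ends are under the lips, and the gripper is clear. Handing in.

```bash
python3 -c "
from h import *
print(ctrl.hand_in())"
```

```text
the job is handed in; nothing more can be done
None
```

The grate is back in the dust box and the job is handed in: it lies flat on the ledges with both ends under the lips, about 0.4 mm off centre lengthwise and 1 mm sideways by the wrist camera; no verdict came back.

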